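# Make up two block-printing kits

## Robot

A 6-joint arm with a two-finger parallel gripper is mounted at the origin on the work surface. World frame = base frame: x ahead of the robot, y to its left, z up, the work surface at z = 0. Lengths are in m, angles in rad, forces in N, time in s.
With the tool pointing down it reaches from about 0.35 to 0.775 m from the base axis. Payload 5.5 kg.
Tool frame: the origin (TCP) lies where the fingers leave the gripper's body, on its centre line; the fingertips stand env.tip_reach ahead of it and the grasp point (between the pads) lies 54 mm ahead of it (env.tip_reach is the distance from the TCP to the fingertips, in m); z points along the fingers, y is the line along which they close (so a half turn about z gives the same grasp; the last joint's range is limited). The gripper opens to 85 mm and grips with 20 to 120 N. Pads are 22 mm wide; open, the fingers measure 114 mm over their backs; the gripper's body (76 mm by 85 mm) begins 54 mm behind the grasp point. The pads swing forward as they close: fully open they stand 13 mm farther back than shut.
Start: joints at [-1.419, 0.313, 0.046, 1.304, 0, 1.431], TCP at [0.165, -0.551, 0.304] pointing down, gripper open.
Joint ranges: [-2.76, 2.76], [-0.86, 1.69], [-1.03, 1.26], [-2.2, 2.34], [-1.47, 1.5], [-3.14, 3.14]. Speed limits (rad/s): [2.57, 2.57, 3.14, 3.14, 3.14, 3.14].

## Interface

Orientations are given as a unit quaternion [w, x, y, z].
In Python, from workcell import status, optics, hand_in, env gives the robot as it stands.
- The arm moves only by the shell command python3 -m handwheel 'ROWS' [FORCE]. ROWS is a JSON object whose one key "deltas" holds a list of rows, each a list of 5 numbers: the opening, from -1 (shut) to 1 (fully open), then the shift along the tool's x, y, z in units of 40 mm (1.0 is 40 mm), then the turn about the tool's z in units of 10 degrees (1.0 is 10 degrees). In form: {"deltas": [[jaw, x, y, z, roll], ...]}. A call has 1 to 20 rows; each row shifts and turns the commanded pose from where the row before left it, along the tool's axes as they then stand; what a row does not reach is not made up. A row lasts 1/8 s, in which the tool goes at most 62.5 mm and 10.7 degrees, less where a joint would pass 70% of its speed; a pose out of reach is approached as far as the arm can. A call is refused whole if a number of a shift passes 1 or a number of a turn 1, either way. A call with a gripper value outside its range is refused whole. The fingers move at their own pace and stop on an object; FORCE is the grip in N (left out, the last holds). Time passes only in rows, so rows that do not move let the fingers close. It gives the time, the measured TCP pose, the force, the opening and the grip force at its end, in the units of the state.
- status.get_state(): the state, without advancing time (a new reading comes with each control period).
- optics.read_camera(name): name is "scene" or "top"; returns a dict with "frame" (384x512x3 uint8, red, green, blue), "depth" (384x512 float32, m along the optical axis (not along the pixel's ray), 0 where there is no reading), "vfov" (degrees; the focal length in pixels is half the picture's height over the tangent of half this angle, whatever the lens; pixels are square), "cx", "cy" (the principal point, pixels), "origin" and "attitude" of the camera in the world. Camera axes: x right, y down, z forward; pixel columns grow to the right and rows downward; lengths in m; the calibration is good to about 2 mm. A picture is of the moment at which its call begins.
- hand_in(): hands the job in; it is judged then, once.
The state is a dict: "clock": time; "joint_pos": joint angles; "qvel": joint speeds; "tau": joint torques, N m; "tcp_pos": TCP position; "orientation": TCP orientation; "wrist_force": force on the tool from outside, world axes, zero at the start; "ft_torque": the same for the moment, N m; "finger_gap": finger opening in m; "grip_force": force on a finger pad.
Only numpy, scipy, OpenCV 4.12 (cv2) and the standard library are available. Lean on these libraries where they do the work, as an engineer would, in place of code of your own. Each camera call takes 0.05 s, during which the arm holds its last target. There are 200 camera calls.

## Task

Make up two kits of printing blocks: the flower block and the long border block go in the red tray, the square block and the leaf block go in the blue tray, one block to each compartment, lying flat on its floor with the knob up; set them down, do not drop or slam them. The square block is still clamped in the gluing fixture: flip the clamp arm up and over past upright so that it stays open, only then lift the block out, and leave the clamp open. Leave the cross-shaped block where it is.

Things in the scene. Friction and masses are not known exactly. Their poses are not given: they have to be found in the camera images.
- flower: Carved wooden printing block, face down: 22 mm thick base, a dark red-brown round, eight-petalled outline, 68 mm across; on its back a pale round knob, 28 mm diameter, from 22 to 62 mm above the underside, gripped from any side. Loose, 90 to 210 g. Origin: centre of underside, below the knob; z up. Starts on the table.
- border: Carved wooden printing block, face down: 22 mm thick base, a very dark brown bar 100 mm (x) by 34 mm (y), notched long edges; on its back a pale bar grip, 50 mm along x, 20 mm wide in y, from 22 to 62 mm above the underside, pinched across the 20 mm. Loose, 90 to 210 g. Origin: centre of underside, below the grip; z up. Starts on the table.
- square: Carved wooden printing block, face down: 22 mm thick base, a light-brown square outline 68 by 68 mm with pale stripes on its back; on its back a pale round knob, 28 mm diameter, from 22 to 62 mm above the underside, gripped from any side. Loose, 90 to 210 g. Origin: centre of underside, below the knob; z up. Starts in the fixture, with its axes along the fixture's.
- leaf: Carved wooden printing block, face down: 22 mm thick base, a dark green teardrop (leaf), x from -38 mm (round end) to +41 mm (tip), 52 mm wide in y; on its back a pale round knob, 28 mm diameter, from 22 to 62 mm above the underside, gripped from any side. Loose, 90 to 210 g. Origin: centre of underside, below the knob; z up. Starts on the table.
- cross: Carved wooden printing block, face down: 22 mm thick base, a dark grey plus-shaped outline, 70 mm across, arms 26 mm wide; on its back a pale round knob, 28 mm diameter, from 22 to 62 mm above the underside, gripped from any side. Loose, 90 to 210 g. Origin: centre of underside, below the knob; z up. Belongs to no kit; it is to stay where it is on the table.
- tray_red: Open red kit tray, fixed, outer 122 (x) by 183 (y) by 20 mm high, walls and floor 5 mm, cream liners. A divider (5 mm, high as the walls) makes two equal compartments, each 84 mm along y, 112 mm along x, centres at y = +44.5 and -44.5 mm, x = 0. Floor 5 mm above the origin. Origin: centre of underside, z up.
- tray_blue: Open blue kit tray, fixed, outer 122 (x) by 183 (y) by 20 mm high, walls and floor 5 mm, cream liners. A divider (5 mm, high as the walls) makes two equal compartments, each 84 mm along y, 112 mm along x, centres at y = +44.5 and -44.5 mm, x = 0. Floor 5 mm above the origin. Origin: centre of underside, z up.
- fixture: Gluing fixture, fixed: dark steel plate 8 mm thick, x -50 to +100 mm, 100 mm wide in y; 6 mm lips on it locate the square block (2 mm play), centred at x = y = 0 on the plate. Clamp post 60 mm high at x 47 to 69, y 14 to 38 mm; the hinge axis is along y through x = 58, y = 26, z = 50 mm. Origin: underside of the plate below the block's centre; z up.
- clamp_arm (a joint): Toggle clamp arm hinge, rad. 0: shut, arm level towards the fixture's -x, pad on the square block beside its knob. Grows as the red grip swings up and over towards +x; 1.57 upright, stop at 2.0. There its tip is 195 mm above the table. Swings easily (under 3 N, no spring): let go before upright it falls shut, past upright it falls to the stop and stays.
- clamp_grip (a point): Middle of the clamp arm's red round grip, 18 mm in diameter and 42 mm long along the arm, 130 mm from the hinge axis and, when shut, at x = -72, y = 26, z = 50 mm in the fixture's frame. It can be pinched from above across the fixture's y and turns between the fingers as it swings.

How it is judged:
On the way:
1. the clamp arm is open past upright while the square block still stands in the fixture (value of joint clamp_arm above 1.65 rad and distance of square from where it was at the start of the episode below 0.012 m), for 0.2 s.
At the end, for the whole second after the job is handed in: Flower and border block in the red tray, square and leaf block in the blue tray, one in each compartment, each down on the compartment's floor (underside within 5 mm of it) and upright within 0.12 rad, released and at rest; the clamp arm open past 1.65 rad (((y of flower in the frame of tray_red between 0.012 and 0.082 m and x of flower in the frame of tray_red between -0.045 and 0.045 m and z of each of flower, border in the frame of tray_red below 0.01 m and angle between each of flower, border's own z axis and vertical below 0.12 rad and y of border in the frame of tray_red between -0.082 and -0.012 m and x of border in the frame of tray_red between -0.045 and 0.045 m) or (y of flower in the frame of tray_red between -0.082 and -0.012 m and x of flower in the frame of tray_red between -0.045 and 0.045 m and z of each of flower, border in the frame of tray_red below 0.01 m and angle between each of flower, border's own z axis and vertical below 0.12 rad and y of border in the frame of tray_red between 0.012 and 0.082 m and x of border in the frame of tray_red between -0.045 and 0.045 m)) and ((y of square in the frame of tray_blue between 0.012 and 0.082 m and x of square in the frame of tray_blue between -0.045 and 0.045 m and z of each of square, leaf in the frame of tray_blue below 0.01 m and angle between each of square, leaf's own z axis and vertical below 0.12 rad and y of leaf in the frame of tray_blue between -0.082 and -0.012 m and x of leaf in the frame of tray_blue between -0.045 and 0.045 m) or (y of square in the frame of tray_blue between -0.082 and -0.012 m and x of square in the frame of tray_blue between -0.045 and 0.045 m and z of each of square, leaf in the frame of tray_blue below 0.01 m and angle between each of square, leaf's own z axis and vertical below 0.12 rad and y of leaf in the frame of tray_blue between 0.012 and 0.082 m and x of leaf in the frame of tray_blue between -0.045 and 0.045 m)) and value of joint clamp_arm above 1.65 rad and linear speed of each of flower, border, square, leaf below 0.02 m/s); the robot touches nothing.
It fails at once if the cross-shaped block is moved by more than 30 mm (distance of cross from where it was at the start of the episode above 0.03 m).
It fails at once if a block is dropped or slammed into its tray (over 0.6 m/s within 25 mm of the floor; a drop of about 20 mm or more) ((linear speed of flower above 0.6 m/s and z of flower in the frame of tray_red below 0.03 m and x of flower in the frame of tray_red between -0.06 and 0.06 m and y of flower in the frame of tray_red between -0.09 and 0.09 m) or (linear speed of border above 0.6 m/s and z of border in the frame of tray_red below 0.03 m and x of border in the frame of tray_red between -0.06 and 0.06 m and y of border in the frame of tray_red between -0.09 and 0.09 m) or (linear speed of square above 0.6 m/s and z of square in the frame of tray_blue below 0.03 m and x of square in the frame of tray_blue between -0.06 and 0.06 m and y of square in the frame of tray_blue between -0.09 and 0.09 m) or (linear speed of leaf above 0.6 m/s and z of leaf in the frame of tray_blue below 0.03 m and x of leaf in the frame of tray_blue between -0.06 and 0.06 m and y of leaf in the frame of tray_blue between -0.09 and 0.09 m)).
It also fails if it takes over 131 s, if anything falls off the work surface, if the arm or the gripper's body presses on something with over 40 N, if the wrist force passes 120 N, or if a joint passes its speed limit or range.

## Working session

There is one attempt and no reset: what is moved stays moved. The work goes in short steps, Python scripts to look and compute and a shell command to move; the robot and the scene stay as the last step left them, time stands still between calls to the robot, and variables do not carry over. Pictures are saved under pics/ and viewed, at most 14 in all, crops included, and the job is handed in when it is done.

```bash
ls; mkdir -p pics; cat > look.py <<'E'
import numpy as np, cv2
from workcell import status, optics, env
def snap(name,fn=None,scale=1.5):
    c=optics.read_camera(name)
    np.savez(f'/tmp/{name}.npz',**{k:np.asarray(v) for k,v in c.items()})
    if fn: cv2.imwrite(fn,cv2.resize(c['frame'][:,:,::-1],None,fx=scale,fy=scale,interpolation=cv2.INTER_CUBIC))
    return c
def Rot(q):
    q=np.asarray(q,float)
    if q.shape==(3,3): return q
    from scipy.spatial.transform import Rotation as R
    return R.from_quat([q[1],q[2],q[3],q[0]]).as_matrix()
def cloud(c):
    h,w=c['depth'].shape; f=h/2/np.tan(np.radians(c['vfov'])/2)
    v,u=np.mgrid[:h,:w]; d=c['depth']
    P=np.stack([(u-c['cx'])/f*d,(v-c['cy'])/f*d,d],-1)
    return P@Rot(c['attitude']).T+np.asarray(c['origin'])
E
python3 - <<'E'
from look import *
print(status.get_state(), env.tip_reach)
for n in('scene','top'):
    c=snap(n,f'pics/{n}0.png'); print(n,c['vfov'],c['cx'],c['cy'],c['origin'],c['attitude'],(c['depth']>0).mean())
    P=cloud(c); print(np.percentile(P[...,2][c['depth']>0],[5,25,50,75]))
E
```

```text
pics
{'clock': 0.0, 'joint_pos': array([-1.41858934e+00,  3.13979558e-01,  4.49826242e-02,  1.30357787e+00,
       -2.47385571e-05,  1.43119593e+00]), 'qvel': array([ 6.51561490e-04, -3.54127791e-04, -1.27953847e-05,  7.31481159e-04,
       -1.06573374e-03,  1.74611780e-04]), 'tau': array([ 1.26029377e-04, -4.80622065e+01,  2.98534602e+01,  1.92247523e-02,
       -2.69298216e-04, -2.48910588e-06]), 'tcp_pos': array([ 0.1653462 , -0.55032486,  0.30302209]), 'orientation': array([-8.89140973e-04,  9.89374532e-01,  1.45386533e-01, -1.79741136e-05]), 'wrist_force': array([-0.23991703,  0.03778933,  0.08306235]), 'ft_torque': array([-0.02262561,  0.0049288 ,  0.01040105]), 'grip_force': 0.0, 'finger_gap': 0.08523135105109592} 0.0726
scene 55.77572631327124 255.81447350767098 196.5429604853983 [1.00256771 0.37937841 0.59378225] [-0.18285482  0.42808053  0.80494832 -0.36792578] 0.9961903889973959
[-0.15642266 -0.00052997  0.00082684  0.01714163]
top 51.38030024139879 256.30764977841477 191.04552359600865 [0.42518996 0.02171992 1.1110809 ] [-0.02575083  0.70943696 -0.70355097  0.03243663] 0.9959208170572916
[-7.49879257e-01 -1.80693709e-03  3.74412836e-04  5.05245026e-03]
```

View pics/top0.png

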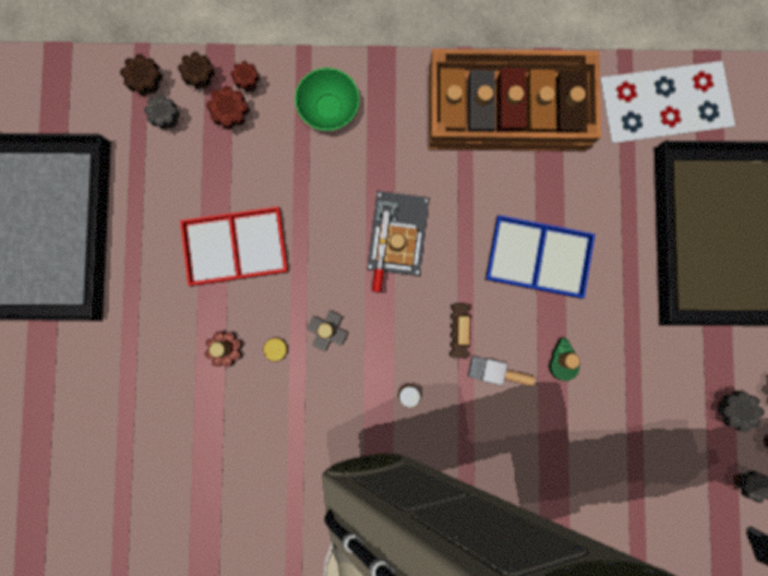

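View pics/scene0.png

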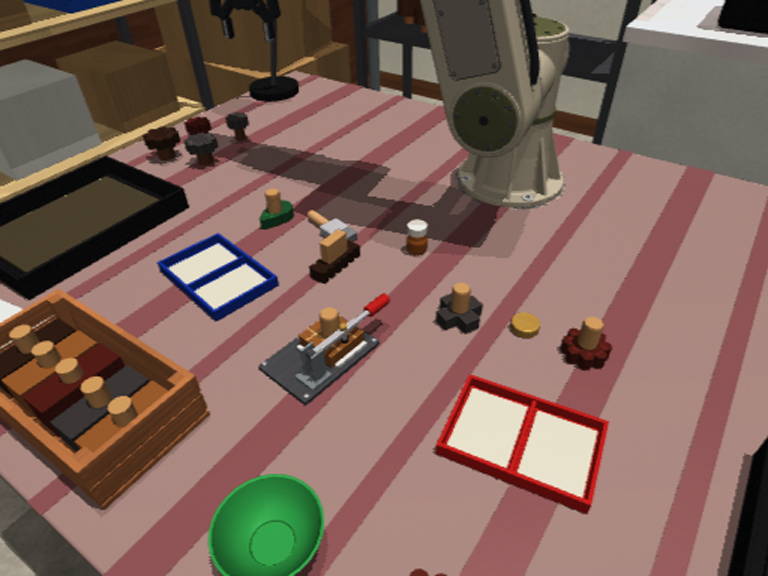

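The top view (1.5x) shows +x up and +y left: 
- flower at (222,348), cross at (327,330), border at (460,330), leaf at (566,358)
- fixture at (400,235) with the clamp grip at (378,281)
- red tray at (235,246), blue tray at (541,257)

The scene view shows the same things from the far left. Next I measure heights and positions from both views.

```bash
cat > meas.py <<'E'
from look import *
def ld(n):
    z=np.load(f'/tmp/{n}.npz'); return {k:z[k] for k in z.files}
if __name__=='__main__':
    B={'flower':(222,348,40),'border':(460,330,45),'cross':(327,330,40),'leaf':(566,358,45),'square':(400,240,45)}
    T=ld('top');S=ld('scene');PT=cloud(T);PS=cloud(S)
    def at(u,v): return PT[int(v/1.5),int(u/1.5)]
    for k,(u,v,r) in B.items():
        c=at(u,v)
        for n,P in(('top',PT),('scene',PS)):
            d=np.hypot(P[...,0]-c[0],P[...,1]-c[1])<.055
            p=P[d]; zt=p[(p[:,2]<.085)][:,2]
            top=np.percentile(zt[zt>.045],80); a=p[abs(p[:,2]-top)<.005]
            (cx,cy),sz,an=cv2.minAreaRect((a[:,:2]*1000).astype(np.float32))
            b=p[(p[:,2]>.014)&(p[:,2]<.03)]
            rb=cv2.minAreaRect((b[:,:2]*1000).astype(np.float32))
            print(k,n,'knob',np.round([cx,cy,top*1000,*sz,an],1),len(a),'base',np.round(np.r_[rb[0],rb[1],rb[2]],1),np.round(np.median(b[:,2])*1e3,1), 'tbl',np.round(np.median(p[abs(p[:,2])<.008][:,2])*1e3,1))
    for n,c,P in(('top',T,PT),('scene',S,PS)):
        f=c['frame'].astype(int); r,g,b=f[...,0],f[...,1],f[...,2]
        x,y,z=P[...,0],P[...,1],P[...,2]
        ws=(x>.3)&(x<.75)&(abs(y)<.45)
        for k,m in(('red',(r>110)&(g<60)&(b<60)&(z>.012)&(z<.026)&(y>.1)&(x>.4)),('blue',(b>80)&(r<70)&(g<90)&(z>.012)&(z<.026)&(y<-.05)),('grip',(r>110)&(g<60)&(b<60)&(z>.03)&(abs(y)<.1)&(z<.1)),('plate',(z>.003)&(z<.013)&(abs(r-b)<30)&(r<110)&(y<.1)&(y>-.07)&(x>.48))):
            a=P[m&ws]
            if len(a)<5: print(k,n,len(a));continue
            # keep biggest cluster near median
            a=a[np.linalg.norm(a[:,:2]-np.median(a[:,:2],0),axis=1)<.13]
            q=cv2.minAreaRect((a[:,:2]*1000).astype(np.float32))
            print(k,n,len(a),np.round(np.r_[q[0],q[1],q[2]],1),'z',np.round(np.percentile(a[:,2],[10,50,90])*1e3,1))
E
python3 meas.py; python3 - <<'E'
import cv2
i=cv2.imread('pics/top0.png');j=cv2.imread('pics/top0.png')[180:300,340:460]
k=cv2.imread('pics/top0.png')
import numpy as np
z=np.load('/tmp/top.npz')['frame'][:,:,::-1]; s=np.load('/tmp/scene.npz')['frame'][:,:,::-1]
a=cv2.resize(z[120:200,235:300],None,fx=6,fy=6,interpolation=3);b=cv2.resize(s[185:275,165:270],None,fx=4,fy=480/90,interpolation=3)
cv2.imwrite('pics/fix.png',np.hstack([a,b])[:,:800])
E
```

```text
flower top knob [398.7 302.7  62.3  24.6  25.5  69. ] 83 base [4.000e+02 3.035e+02 6.210e+01 6.300e+01 3.000e-01] 21.4 tbl 0.1
flower scene knob [404.1 303.7  62.3  25.4  25.6  65.6] 111 base [407.1 304.4  60.7  66.8  16.2] 21.9 tbl 0.3
border top knob [ 436.9 -126.    62.4   18.4   47.5   89.4] 126 base [ 437.  -127.2   35.    98.2   88.7] 21.3 tbl -0.7
border scene knob [ 439.5 -126.6   62.1   20.7   51.6   86.2] 109 base [ 439.  -128.5   38.1  102.2   89.2] 21.7 tbl 0.4
cross top knob [433.5 115.8  62.7  23.5  23.6  89.9] 77 base [433.1 115.2  65.7  65.6  16.9] 21.6 tbl -0.3
cross scene knob [438.9 116.7  62.2  23.5  23.6  66.6] 85 base [438.  117.5  65.3  66.   22.3] 21.7 tbl 0.4
leaf top knob [ 384.6 -316.7   61.6   23.4   27.     0.5] 85 base [ 384.7 -320.1   49.9   75.7   75.3] 20.9 tbl -0.6
leaf scene knob [ 388.  -316.8   62.1   25.3   25.9   39.3] 48 base [ 388.5 -315.2   42.2   73.5   66.9] 21.8 tbl 0.6
square top knob [591.4  -8.6  68.4  24.5  24.5  42.5] 81 base [596.4 -10.3  83.1  93.8  83.4] 27.6 tbl 6.0
square scene knob [595.8  -8.6  68.   24.7  24.3   3.7] 108 base [598.4  -6.9  77.5  75.3  82.5] 27.2 tbl 7.0
red top 421 [588.  290.  122.2 182.6   8.8] z [15.4 18.9 21.9]
blue top 450 [ 574.1 -275.1  182.   121.8   79.5] z [14.4 18.2 21.2]
grip top 90 [523.5  25.2  16.6  38.4  83.7] z [53.3 56.5 59.9]
plate top 775 [610.3 -11.8  99.6 163.8  83.2] z [ 4.9  7.5 10.3]
red scene 936 [590.9 289.8 124.4 182.6   8.7] z [17.3 19.7 21.2]
blue scene 379 [ 576.5 -276.   185.3  123.3   79.4] z [17.4 19.6 21.3]
grip scene 104 [527.4  26.5  13.7  39.9  85.2] z [52.5 57.3 59.5]
plate scene 1071 [614.9 -12.1 101.  160.5  83.1] z [6.2 8.  9.8]
```

View pics/fix.png

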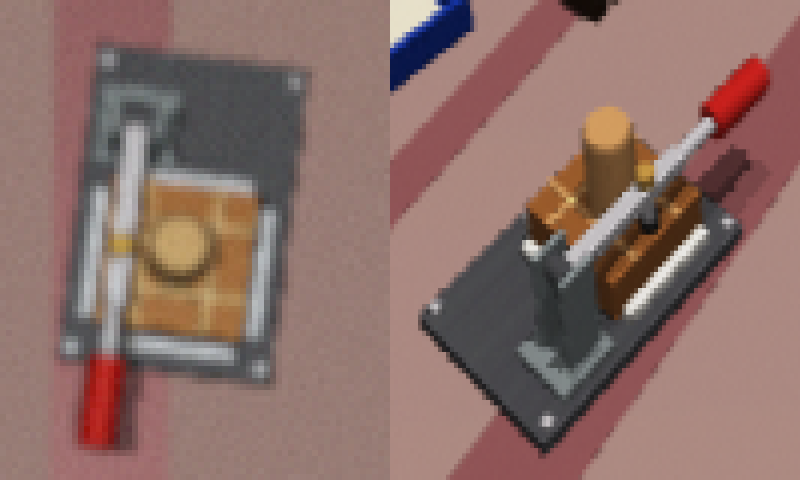

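The crop shows the clamp arm shut, with the red grip at crop (100,400) and the post at (140,125). The fixture's +x axis points up and slightly right in the top view, at about -6.8° in the world. Predicting the grip position from the block and that angle gives (525,26), which matches the measured (525.5,26).

```bash
cat > go.py <<'E'
import sys
from look import *
# go.py x y z psi (mm, deg): turn to make, then shifts in tool frame AFTER the turn (units)
def err(x,y,z,psi):
    s=status.get_state(); R=Rot(s['orientation']); p=s['tcp_pos']*1e3
    cur=np.degrees(np.arctan2(R[1,0],R[0,0])); t=(cur-psi+90)%180-90
    a=np.radians(cur-t); ex=np.array([np.cos(a),np.sin(a)]); ey=np.array([ex[1],-ex[0]])
    d=np.array([x,y])-p[:2]
    print('clock %.2f'%s['clock'],'tcp',p.round(1),'psi %.1f'%cur,'q6 %.2f'%s['joint_pos'][5],'tilt',R[:,2].round(3),'F',s['wrist_force'].round(1),'gap %.1f'%(s['finger_gap']*1e3),'grip %.0f'%s['grip_force'])
    print(' turn units %.2f, then x %.2f y %.2f z %.2f'%(t/10,d@ex/40,d@ey/40,(p[2]-z)/40))
if __name__=='__main__': err(*map(float,sys.argv[1:5]))
E
python3 go.py 525.3 25.9 160 -6.8
python3 - <<'E'
from meas import *
for n in('top','scene'):
    c=ld(n);P=cloud(c);f=c['frame'].astype(int)
    m=(f[...,1]>f[...,0]+12)&(abs(P[...,0]-.386)<.06)&(abs(P[...,1]+.317)<.06)
    a=P[m&(P[...,2]>.016)&(P[...,2]<.027)][:,:2]*1e3
    k=np.array([386.3,-316.7]); d=a-k; r=np.hypot(*d.T)
    far=d[r>36]; print(n,len(a),far.mean(0), [ (np.round(np.degrees(np.arctan2(q[1],q[0]))),round(np.hypot(*q))) for q in d[np.argsort(-r)[:6]]], cv2.minAreaRect(a.astype(np.float32)))
E
```

```text
clock 0.10 tcp [ 165.3 -550.4  303.1] psi 16.7 q6 1.43 tilt [-0.     0.002 -1.   ] F [0.5 0.4 0. ] gap 85.5 grip 0
 turn units 2.35, then x 7.23 y -15.37 z 3.58
top 232 [-3.66161486  4.74348509] [(np.float64(177.0), 37), (np.float64(-176.0), 37), (np.float64(159.0), 37), (np.float64(179.0), 37), (np.float64(10.0), 37), (np.float64(151.0), 36)] ((385.222412109375, -311.78973388671875), (73.04876708984375, 46.585243225097656), 11.925047874450684)
scene 133 [38.17738689  3.68914477] [(np.float64(4.0), 41), (np.float64(7.0), 39), (np.float64(3.0), 39), (np.float64(7.0), 39), (np.float64(12.0), 38), (np.float64(6.0), 37)] ((389.8598327636719, -311.1786193847656), (38.83527374267578, 73.86090087890625), 78.8654556274414)
```

```bash
python3 -m handwheel '{"deltas":[[1,0,0,0,0.79],[1,0,0,0,0.78],[1,0,0,0,0.78],[1,0.4,-0.9,0,0],[1,0.45,-0.96,0,0],[1,0.45,-0.96,0,0],[1,0.45,-0.96,0,0],[1,0.45,-0.96,0,0],[1,0.45,-0.96,0,0],[1,0.45,-0.96,0,0],[1,0.45,-0.96,0,0],[1,0.45,-0.96,0,0],[1,0.45,-0.96,0,0],[1,0.45,-0.96,0,0],[1,0.45,-0.96,0,0],[1,0.45,-0.96,0,0],[1,0.45,-0.96,0,0],[1,0.45,-0.96,0,0],[1,0.45,-0.96,0,0]]}' 30; python3 -m handwheel '{"deltas":[[1,0.07,0,0.5,0],[1,0,0,1,0],[1,0,0,1,0],[0.3,0,0,0.8,0],[0.3,0,0,0,0],[0.3,0,0,0,0]]}'; python3 go.py 525.3 25.9 104 -6.8
```

```text
clock: 2.48
tcp_pos: [0.5217, 0.0219, 0.3035]
orientation: [-0.001, 0.998, -0.056, -0.0]
wrist_force: [0.7, -1.4, 0.4]
finger_gap: 0.0855
grip_force: 0.0
clock: 3.22
tcp_pos: [0.5247, 0.0203, 0.1728]
orientation: [-0.001, 0.998, -0.057, 0.0]
wrist_force: [0.3, 0.3, 0.2]
finger_gap: 0.0552
grip_force: 0.0
clock 3.23 tcp [524.7  20.3 172.8] psi -6.6 q6 3.14 tilt [ 0.001  0.002 -1.   ] F [0.3 0.3 0.2] gap 55.2 grip 0
 turn units 0.02, then x -0.00 y -0.14 z 1.72
```

The wrist joint sits at its range end, so I turn back half a turn, which gives the same grasp.

```bash
python3 -m handwheel '{"deltas":[[0.3,0,0,0,-1],[0.3,0,0,0,-1],[0.3,0,0,0,-1],[0.3,0,0,0,-1],[0.3,0,0,0,-1],[0.3,0,0,0,-1],[0.3,0,0,0,-1],[0.3,0,0,0,-1],[0.3,0,0,0,-1],[0.3,0,0,0,-1],[0.3,0,0,0,-1],[0.3,0,0,0,-1],[0.3,0,0,0,-1],[0.3,0,0,0,-1],[0.3,0,0,0,-1],[0.3,0,0,0,-1],[0.3,0,0,0,-1],[0.3,0,0,0,-1],[0.3,0,0,0,0]]}';  python3 go.py 525.3 25.9 104 -6.8
```

```text
clock: 5.6
tcp_pos: [0.5253, 0.0203, 0.1738]
orientation: [0.002, 0.058, 0.998, 0.001]
wrist_force: [0.3, -0.4, 0.8]
finger_gap: 0.0558
grip_force: 0.0
clock 5.60 tcp [525.3  20.3 173.8] psi 173.3 q6 0.00 tilt [ 0.004  0.002 -1.   ] F [ 0.3 -0.4  0.8] gap 55.8 grip 0
 turn units 0.01, then x 0.02 y 0.14 z 1.74
```

```bash
python3 -m handwheel '{"deltas":[[0.3,0.02,0.14,0,0],[0.3,0,0,0.6,0],[0.3,0,0,0.6,0],[0.3,0,0,0.54,0],[0.3,0,0,0,0],[-1,0,0,0,0],[-1,0,0,0,0],[-1,0,0,0,0],[-1,0,0,0,0],[-1,0,0,0,0],[-1,0,0,0,0]]}' 30;  python3 go.py 525.3 25.9 104 -6.8
```

```text
clock: 6.98
tcp_pos: [0.5247, 0.0242, 0.1037]
orientation: [0.001, 0.058, 0.998, -0.001]
wrist_force: [-2.1, -8.3, 2.5]
finger_gap: 0.017
grip_force: 29.9
clock 6.97 tcp [524.7  24.2 103.7] psi 173.3 q6 0.01 tilt [ 0.002 -0.003 -1.   ] F [-2.1 -8.3  2.5] gap 17.0 grip 30
 turn units 0.01, then x -0.01 y 0.04 z -0.01
```

```bash
python3 -m handwheel '{"deltas":[[-1,-0.03,-0.03,-0.42,0],[-1,-0.08,0,-0.41,0],[-1,-0.14,0,-0.4,0],[-1,-0.19,0,-0.38,0],[-1,-0.23,0,-0.35,0],[-1,-0.28,0,-0.32,0],[-1,0,0,0,0]]}';  python3 go.py 563 20 195.4 -6.8
```

```text
clock: 7.85
tcp_pos: [0.5618, 0.0195, 0.1945]
orientation: [0.0, 0.058, 0.998, -0.0]
wrist_force: [-3.1, -4.9, 0.8]
finger_gap: 0.0167
grip_force: 32.2
clock 7.85 tcp [561.8  19.5 194.5] psi 173.4 q6 0.01 tilt [ 0.001 -0.    -1.   ] F [-3.1 -4.9  0.8] gap 16.7 grip 32
 turn units 0.02, then x -0.03 y 0.02 z -0.02
```

```bash
python3 -m handwheel '{"deltas":[[-1,-0.32,0,-0.28,0],[-1,-0.35,0,-0.24,0],[-1,-0.38,0,-0.19,0],[-1,-0.4,0,-0.14,0],[-1,-0.41,0,-0.09,0],[-1,-0.42,0,-0.03,0],[-1,-0.42,0,0.02,0],[-1,-0.42,0,0.08,0],[-1,0,0,0,0],[-1,0,0,0,0]]}';  python3 go.py 685 6 230 -6.8
```

```text
clock: 9.1
tcp_pos: [0.6857, 0.0047, 0.2283]
orientation: [0.0, 0.058, 0.998, -0.0]
wrist_force: [-0.4, -5.9, -0.0]
finger_gap: 0.0165
grip_force: 29.2
clock 9.10 tcp [685.7   4.7 228.3] psi 173.4 q6 0.01 tilt [ 0.001 -0.001 -1.   ] F [-0.4 -5.9 -0. ] gap 16.5 grip 29
 turn units 0.02, then x 0.02 y 0.03 z -0.04
```

```bash
python3 -m handwheel '{"deltas":[[0.4,0,0,0,0],[0.4,0,0,0,0],[0.4,0,0,0,0],[0.4,0,0,-0.5,0],[0.4,0,0,-1,0],[0.4,0,0,-0.7,0],[0.4,0.7,0,0,0],[0.4,1,0,0,0],[0.4,0.6,0,0,0],[0.4,0,0,0,0]]}';  python3 go.py 593.5 -8.6 106 -6.8; python3 - <<'E'
from look import *
c=snap('scene'); i=c['frame'][:,:,::-1][120:300,130:330]
cv2.imwrite('pics/sc1.png',cv2.resize(i,None,fx=3,fy=3,interpolation=3))
E
```

```text
clock: 10.35
tcp_pos: [0.5929, 0.0171, 0.3172]
orientation: [0.0, 0.057, 0.998, 0.001]
wrist_force: [-0.0, 0.0, 0.5]
finger_gap: 0.06
grip_force: 0.0
clock 10.35 tcp [592.9  17.1 317.2] psi 173.5 q6 0.01 tilt [ 0.001  0.002 -1.   ] F [-0.   0.   0.5] gap 60.0 grip 0
 turn units 0.03, then x -0.09 y -0.64 z 5.28
```

View pics/sc1.png

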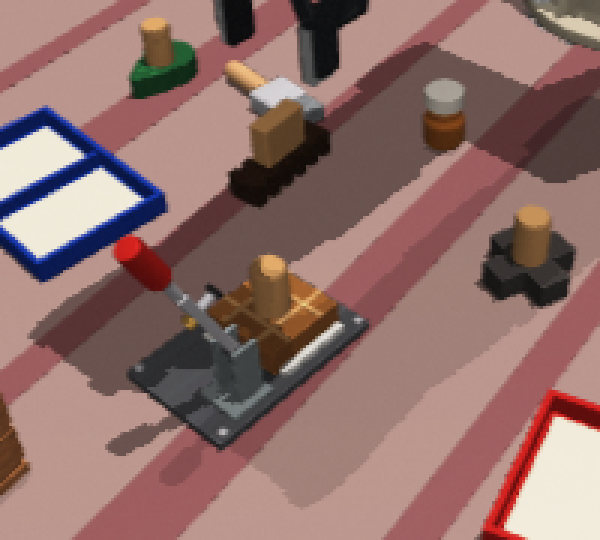

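The clamp arm now rests open, leaning past upright: the red grip is at crop (140,262) and the hinge at (235,350). The square is still seated between its lips with its knob at (270,280). Next I pick up the square.

```bash
python3 -m handwheel '{"deltas":[[0.4,-0.09,-0.64,0.3,0],[0.4,0,0,1,0],[0.4,0,0,1,0],[0.4,0,0,1,0],[0.4,0,0,0.9,0],[0.4,0,0,0.6,0],[0.4,0,0,0.3,0],[0.4,0,0,0,0]]}';  python3 go.py 593.5 -8.6 106 -6.8
```

```text
clock: 11.4
tcp_pos: [0.5951, -0.009, 0.1114]
orientation: [-0.001, 0.057, 0.998, 0.001]
wrist_force: [-1.5, -0.1, 0.5]
finger_gap: 0.0598
grip_force: 0.0
clock 11.40 tcp [595.1  -9.  111.4] psi 173.4 q6 -0.04 tilt [-0.001  0.002 -1.   ] F [-1.5 -0.1  0.5] gap 59.8 grip 0
 turn units 0.02, then x 0.04 y 0.01 z 0.14
```

```bash
python3 -m handwheel '{"deltas":[[0.4,0.03,0,0.14,0],[0.4,0,0,0,0],[-1,0,0,0,0],[-1,0,0,0,0],[-1,0,0,0,0],[-1,0,0,0,0],[-1,0,0,0,0],[-1,0,0,-0.15,0],[-1,0,0,-0.3,0],[-1,0,0,-0.6,0],[-1,0,0,-1,0],[-1,0,0,-1,0],[-1,0,0,0,0.35]]}' 45;  python3 go.py 583.4 -231.8 103 -10.5
```

```text
clock: 13.02
tcp_pos: [0.5956, -0.0093, 0.2333]
orientation: [0.004, 0.088, 0.996, 0.001]
wrist_force: [1.2, 0.2, -2.6]
finger_gap: 0.0265
grip_force: 44.5
clock 13.03 tcp [595.6  -9.3 233.3] psi 169.9 q6 0.03 tilt [ 0.008  0.001 -1.   ] F [ 1.2  0.2 -2.6] gap 26.5 grip 44
 turn units 0.04, then x -0.71 y -5.53 z 3.26
```

```bash
python3 -m handwheel '{"deltas":[[-1,-0.1,-0.6,0,0],[-1,-0.13,-1,0,0],[-1,-0.12,-1,0,0],[-1,-0.12,-1,0,0],[-1,-0.12,-1,0,0],[-1,-0.12,-0.9,0,0],[-1,0,0,0.4,0],[-1,0,0,0.8,0],[-1,0,0,0.8,0],[-1,0,0,0.5,0],[-1,0,0,0,0]]}';  python3 go.py 583.4 -231.8 103 -10.5
```

```text
clock: 14.4
tcp_pos: [0.5817, -0.2286, 0.126]
orientation: [-0.002, 0.087, 0.996, 0.002]
wrist_force: [-1.0, 0.4, -1.9]
finger_gap: 0.0264
grip_force: 44.7
clock 14.40 tcp [ 581.7 -228.6  126. ] psi 170.0 q6 -0.33 tilt [-0.004  0.005 -1.   ] F [-1.   0.4 -1.9] gap 26.4 grip 45
 turn units 0.05, then x -0.06 y -0.07 z 0.57
```

```bash
python3 -m handwheel '{"deltas":[[-1,-0.04,-0.07,0.1,0],[-1,0,0,0.15,0],[-1,0,0,0.12,0],[-1,0,0,0.08,0],[-1,0,0,0.05,0],[-1,0,0,0.04,0],[-1,0,0,0,0]]}';  python3 go.py 583.4 -231.8 103 -10.5
```

```text
clock: 15.28
tcp_pos: [0.5842, -0.2334, 0.1065]
orientation: [-0.0, 0.088, 0.996, 0.001]
wrist_force: [0.5, 0.3, -2.0]
finger_gap: 0.0269
grip_force: 44.7
clock 15.28 tcp [ 584.2 -233.4  106.5] psi 169.9 q6 -0.33 tilt [ 0.     0.002 -1.   ] F [ 0.5  0.3 -2. ] gap 26.9 grip 45
 turn units 0.04, then x 0.03 y 0.04 z 0.09
```

```bash
python3 -m handwheel '{"deltas":[[-1,0,0,0.04,0],[-1,0,0,0.04,0],[-1,0,0,0,0]]}';  python3 go.py 583.4 -231.8 103 -10.5;python3 -m handwheel '{"deltas":[[-1,0,0,0.03,0],[-1,0,0,0,0]]}'
```

```text
clock: 15.65
tcp_pos: [0.5844, -0.2334, 0.1045]
orientation: [0.0, 0.088, 0.996, 0.001]
wrist_force: [-2.2, 0.7, 4.7]
finger_gap: 0.0267
grip_force: 45.3
clock 15.65 tcp [ 584.4 -233.4  104.5] psi 169.9 q6 -0.33 tilt [ 0.001  0.001 -1.   ] F [-2.2  0.7  4.7] gap 26.7 grip 45
 turn units 0.04, then x 0.03 y 0.04 z 0.04
clock: 15.9
tcp_pos: [0.5844, -0.2334, 0.1044]
orientation: [0.001, 0.088, 0.996, 0.001]
wrist_force: [-5.2, 2.6, 12.2]
finger_gap: 0.027
grip_force: 46.0
```

```bash
python3 -m handwheel '{"deltas":[[0.3,0,0,0,0],[0.3,0,0,0,0],[0.3,0,0,0,0],[0.3,0,0,-0.3,0],[0.3,0,0,-1,0],[0.3,0,0,-1,0],[0.3,0,0,-0.5,0],[0.3,0,0,0,0]]}';  python3 go.py 386.3 -316.7 98 170; python3 - <<'E'
from meas import *
c=ld('top');P=cloud(c);q=P[245:258,335:358];print(q[...,2].max()*1e3, P[253,355]*1e3, P[253,352]*1e3)
E
```

```text
clock: 16.9
tcp_pos: [0.5854, -0.2342, 0.217]
orientation: [0.002, 0.088, 0.996, -0.0]
wrist_force: [-0.3, 1.1, -0.6]
finger_gap: 0.0558
grip_force: 0.0
clock 16.90 tcp [ 585.4 -234.2  217. ] psi 169.9 q6 -0.33 tilt [ 0.005 -0.    -1.   ] F [-0.3  1.1 -0.6] gap 55.8 grip 0
 turn units -0.01, then x 4.54 y -2.89 z 2.97
1111.080895503935 [ 348.89368045 -257.26469755   21.05224955] [ 348.77268195 -249.32870156   20.16615582]
```

```bash
python3 -m handwheel '{"deltas":[[0.3,0.6,-0.4,0,0],[0.3,0.8,-0.5,0,0],[0.3,0.8,-0.5,0,0],[0.3,0.8,-0.5,0,0],[0.3,0.8,-0.5,0,0],[0.3,0.74,-0.49,0,0],[0.3,0,0,0.8,0],[0.3,0,0,0.9,0],[0.3,0,0,0.6,0],[0.3,0,0,0,0]]}';  python3 go.py 386.3 -316.7 98 170
```

```text
clock: 18.15
tcp_pos: [0.3836, -0.3138, 0.1194]
orientation: [-0.002, 0.088, 0.996, 0.003]
wrist_force: [-0.0, -0.6, 1.1]
finger_gap: 0.0555
grip_force: 0.0
clock 18.15 tcp [ 383.6 -313.8  119.4] psi 169.9 q6 -0.67 tilt [-0.004  0.007 -1.   ] F [-0.  -0.6  1.1] gap 55.5 grip 0
 turn units -0.01, then x -0.08 y -0.06 z 0.54
```

```bash
python3 -m handwheel '{"deltas":[[0.3,-0.05,-0.05,0.3,0],[0.3,0,0,0.2,0],[0.3,0,0,0,0],[-1,0,0,0,0],[-1,0,0,0,0],[-1,0,0,0,0],[-1,0,0,0,0],[-1,0,0,0,0]]}' 45;  python3 go.py 386.3 -316.7 98 170;  python3 -m handwheel '{"deltas":[[-1,0,0,-0.2,0],[-1,0,0,-0.6,0],[-1,0,0,-1,0],[-1,0,0,-1,0],[-1,0,0,0,0.85],[-1,0,0,0,0.85],[-1,0,0,0,0]]}'; python3 go.py 567.2 -319.2 105 152.5
```

```text
clock: 19.15
tcp_pos: [0.3872, -0.3182, 0.1025]
orientation: [0.0, 0.088, 0.996, 0.001]
wrist_force: [-0.3, -1.0, 6.0]
finger_gap: 0.027
grip_force: 44.9
clock 19.15 tcp [ 387.2 -318.2  102.5] psi 169.9 q6 -0.67 tilt [ 0.001  0.001 -1.   ] F [-0.3 -1.   6. ] gap 27.0 grip 45
 turn units -0.01, then x 0.03 y 0.03 z 0.11
clock: 20.02
tcp_pos: [0.3866, -0.3177, 0.2139]
orientation: [-0.0, 0.233, 0.972, 0.001]
wrist_force: [-0.4, -0.6, -1.5]
finger_gap: 0.0265
grip_force: 44.5
clock 20.02 tcp [ 386.6 -317.7  213.9] psi 153.0 q6 -0.38 tilt [-0.     0.003 -1.   ] F [-0.4 -0.6 -1.5] gap 26.5 grip 44
 turn units 0.05, then x -4.02 y 2.05 z 2.72
```

```bash
python3 -m handwheel '{"deltas":[[-1,-0.5,0.25,0,0],[-1,-0.8,0.4,0,0],[-1,-0.8,0.4,0,0],[-1,-0.8,0.4,0,0],[-1,-0.7,0.35,0,0],[-1,-0.42,0.25,0,0],[-1,0,0,0.6,0],[-1,0,0,0.8,0],[-1,0,0,0.5,0],[-1,0,0,0.2,0],[-1,0,0,0,0]]}';  python3 go.py 567.2 -319.2 107.5 152.5
```

```text
clock: 21.4
tcp_pos: [0.5671, -0.3178, 0.1295]
orientation: [-0.001, 0.233, 0.972, 0.001]
wrist_force: [0.4, 0.6, -1.8]
finger_gap: 0.0265
grip_force: 44.5
clock 21.40 tcp [ 567.1 -317.8  129.5] psi 153.0 q6 -0.16 tilt [-0.001  0.003 -1.   ] F [ 0.4  0.6 -1.8] gap 26.5 grip 44
 turn units 0.05, then x -0.02 y -0.03 z 0.55
```

```bash
python3 - <<'E'
from look import *
c=snap('scene'); i=c['frame'][:,:,::-1][90:230,60:230]
cv2.imwrite('pics/sc2.png',cv2.resize(i,None,fx=4,fy=4,interpolation=3))
E
```

```text
(no output)
```

View pics/sc2.png

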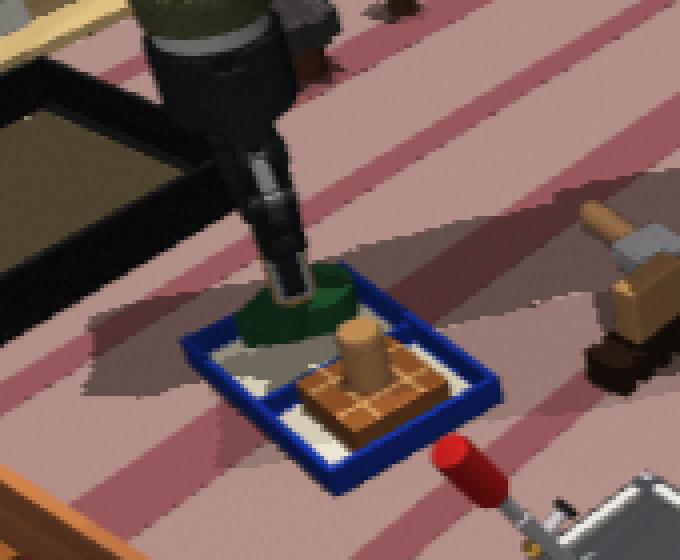

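The square sits flat and centred in its compartment, with its knob at crop (362,352). The leaf hangs over the other one at (297,305), with its long axis roughly along the divider. Next I lower it to contact.

```bash
python3 -m handwheel '{"deltas":[[-1,0,0,0.15,0],[-1,0,0,0.15,0],[-1,0,0,0.1,0],[-1,0,0,0.07,0],[-1,0,0,0.05,0],[-1,0,0,0,0]]}';  python3 -m handwheel '{"deltas":[[-1,0,0,0.04,0],[-1,0,0,0,0]]}'
```

```text
clock: 22.2
tcp_pos: [0.5673, -0.3179, 0.109]
orientation: [-0.0, 0.234, 0.972, 0.001]
wrist_force: [0.4, 0.5, -2.3]
finger_gap: 0.0265
grip_force: 44.5
clock: 22.45
tcp_pos: [0.5675, -0.318, 0.1077]
orientation: [-0.0, 0.234, 0.972, 0.001]
wrist_force: [-0.6, -0.6, -1.5]
finger_gap: 0.0265
grip_force: 44.5
```

```bash
python3 -m handwheel '{"deltas":[[-1,0,0,0.04,0],[-1,0,0,0.02,0],[-1,0,0,0,0]]}';python3 -m handwheel '{"deltas":[[0.2,0,0,0,0],[0.2,0,0,0,0],[0.2,0,0,0,0],[0.2,0,0,-0.3,0],[0.2,0,0,-1,0],[0.2,0,0,-1,0],[0.2,0,0,-0.4,-0.85],[0.2,0,0,0,-0.85],[0.2,0,0,0,-0.9],[0.2,0,0,0,0]]}';  python3 go.py 438.2 -126.5 102 179
```

```text
clock: 22.82
tcp_pos: [0.5674, -0.318, 0.1075]
orientation: [0.0, 0.234, 0.972, 0.001]
wrist_force: [-4.0, 2.5, 11.1]
finger_gap: 0.0266
grip_force: 46.0
clock: 24.08
tcp_pos: [0.5675, -0.3182, 0.214]
orientation: [0.0, 0.01, 1.0, 0.001]
wrist_force: [-0.1, -0.5, 0.3]
finger_gap: 0.0512
grip_force: 0.0
clock 24.07 tcp [ 567.5 -318.2  214. ] psi 178.8 q6 -0.61 tilt [ 0.001  0.001 -1.   ] F [-0.1 -0.5  0.3] gap 51.2 grip 0
 turn units -0.02, then x 3.32 y 4.74 z 2.80
```

```bash
python3 -m handwheel '{"deltas":[[0.2,0.3,0.45,0,0],[0.2,0.55,0.79,0,0],[0.2,0.55,0.79,0,0],[0.2,0.55,0.79,0,0],[0.2,0.55,0.79,0,0],[0.2,0.5,0.7,0,0],[0.2,0.3,0.42,0,0],[0.2,0,0,0.6,0],[0.2,0,0,0.8,0],[0.2,0,0,0.5,0],[0.2,0,0,0.3,0],[0.2,0,0,0,0]]}';  python3 go.py 438.2 -126.5 102 179
```

```text
clock: 25.58
tcp_pos: [0.4388, -0.1264, 0.1251]
orientation: [-0.0, 0.01, 1.0, 0.001]
wrist_force: [-0.3, -0.3, 0.1]
finger_gap: 0.0512
grip_force: 0.0
clock 25.57 tcp [ 438.8 -126.4  125.1] psi 178.9 q6 -0.44 tilt [-0.001  0.002 -1.   ] F [-0.3 -0.3  0.1] gap 51.2 grip 0
 turn units -0.01, then x 0.02 y -0.00 z 0.58
```

```bash
python3 -m handwheel '{"deltas":[[0.2,0,0,0.3,0],[0.2,0,0,0.28,0],[0.2,0,0,0,0],[-1,0,0,0,0],[-1,0,0,0,0],[-1,0,0,0,0],[-1,0,0,0,0],[-1,0,0,0,0]]}' 45;  python3 go.py 438.2 -126.5 102 179;  python3 -m handwheel '{"deltas":[[-1,0,0,-0.2,0],[-1,0,0,-0.6,0],[-1,0,0,-1,0],[-1,0,0,-1,0],[-1,0,0,0,-0.98],[-1,0,0,0,0]]}'; python3 go.py 596.3 246 107 8.8
```

```text
clock: 26.58
tcp_pos: [0.4389, -0.1263, 0.1024]
orientation: [0.0, 0.009, 1.0, 0.001]
wrist_force: [-0.5, -0.1, 0.3]
finger_gap: 0.0194
grip_force: 46.6
clock 26.57 tcp [ 438.9 -126.3  102.4] psi 178.9 q6 -0.44 tilt [ 0.     0.002 -1.   ] F [-0.5 -0.1  0.3] gap 19.4 grip 47
 turn units -0.01, then x 0.02 y -0.00 z 0.01
clock: 27.32
tcp_pos: [0.439, -0.1266, 0.2152]
orientation: [0.001, -0.075, 0.997, 0.001]
wrist_force: [0.2, 0.1, -2.5]
finger_gap: 0.0194
grip_force: 46.5
clock 27.32 tcp [ 439.  -126.6  215.2] psi -171.4 q6 -0.61 tilt [ 0.001  0.001 -1.   ] F [ 0.2  0.1 -2.5] gap 19.4 grip 46
 turn units -0.02, then x -5.31 y 8.60 z 2.70
```

```bash
python3 -m handwheel '{"deltas":[[-1,-0.3,0.5,0,0],[-1,-0.56,0.9,0,0],[-1,-0.56,0.9,0,0],[-1,-0.56,0.9,0,0],[-1,-0.56,0.9,0,0],[-1,-0.56,0.9,0,0],[-1,-0.56,0.9,0,0],[-1,-0.56,0.9,0,0],[-1,-0.56,0.9,0,0],[-1,-0.35,0.6,0,0],[-1,-0.18,0.3,0,0],[-1,0,0,0.6,0],[-1,0,0,0.8,0],[-1,0,0,0.5,0],[-1,0,0,0.2,0],[-1,0,0,0,0]]}';  python3 go.py 596.3 246 107 8.8
```

```text
clock: 29.32
tcp_pos: [0.5963, 0.2454, 0.1307]
orientation: [-0.0, -0.076, 0.997, 0.001]
wrist_force: [0.2, 0.9, -1.4]
finger_gap: 0.0194
grip_force: 46.5
clock 29.32 tcp [596.3 245.4 130.7] psi -171.3 q6 0.11 tilt [-0.001  0.001 -1.   ] F [ 0.2  0.9 -1.4] gap 19.4 grip 47
 turn units -0.01, then x -0.00 y 0.02 z 0.59
```

```bash
python3 -m handwheel '{"deltas":[[-1,0,0,0.15,0],[-1,0,0,0.15,0],[-1,0,0,0.1,0],[-1,0,0,0.08,0],[-1,0,0,0.06,0],[-1,0,0,0.04,0],[-1,0,0,0,0]]}';  python3 -m handwheel '{"deltas":[[-1,0,0,0.03,0],[-1,0,0,0,0]]}'
```

```text
clock: 30.2
tcp_pos: [0.5966, 0.2459, 0.1079]
orientation: [0.0, -0.076, 0.997, 0.001]
wrist_force: [-0.4, -0.4, -2.2]
finger_gap: 0.0193
grip_force: 46.5
clock: 30.45
tcp_pos: [0.5967, 0.246, 0.1074]
orientation: [0.001, -0.076, 0.997, 0.001]
wrist_force: [-2.8, -1.1, 3.4]
finger_gap: 0.0195
grip_force: 47.0
```

```bash
python3 -m handwheel '{"deltas":[[0.2,0,0,0.01,0],[0.2,0,0,0,0],[0.2,0,0,0,0],[0.2,0,0,0,0],[0.2,0,0,-0.3,0],[0.2,0,0,-1,0],[0.2,0,0,-1,0],[0.2,0,0,-0.4,0],[0.2,0,0,0,0]]}';  python3 go.py 401.4 303.2 102 8.8
```

```text
clock: 31.58
tcp_pos: [0.5973, 0.2459, 0.2159]
orientation: [0.002, -0.076, 0.997, 0.001]
wrist_force: [0.4, 0.8, 0.3]
finger_gap: 0.0512
grip_force: 0.0
clock 31.57 tcp [597.3 245.9 215.9] psi -171.3 q6 0.11 tilt [ 0.003  0.003 -1.   ] F [0.4 0.8 0.3] gap 51.2 grip 0
 turn units -0.01, then x 4.62 y 2.16 z 2.85
```

```bash
python3 -m handwheel '{"deltas":[[0.3,0.5,0.23,0,0],[0.3,0.85,0.4,0,0],[0.3,0.85,0.4,0,0],[0.3,0.85,0.4,0,0],[0.3,0.8,0.37,0,0],[0.3,0.5,0.23,0,0],[0.3,0.27,0.13,0,0],[0.3,0,0,0.6,0],[0.3,0,0,0.8,0],[0.3,0,0,0.5,0],[0.3,0,0,0.3,0],[0.3,0,0,0,0]]}';  python3 go.py 401.4 303.2 102 8.8
```

```text
clock: 33.08
tcp_pos: [0.4008, 0.3029, 0.1256]
orientation: [-0.001, -0.076, 0.997, 0.001]
wrist_force: [-0.8, -0.7, 0.3]
finger_gap: 0.0556
grip_force: 0.0
clock 33.08 tcp [400.8 302.9 125.6] psi -171.3 q6 0.33 tilt [-0.001  0.001 -1.   ] F [-0.8 -0.7  0.3] gap 55.6 grip 0
 turn units -0.01, then x -0.02 y 0.00 z 0.59
```

```bash
python3 -m handwheel '{"deltas":[[0.3,-0.01,0,0.3,0],[0.3,0,0,0.28,0],[0.3,0,0,0,0],[-1,0,0,0,0],[-1,0,0,0,0],[-1,0,0,0,0],[-1,0,0,0,0],[-1,0,0,0,0]]}' 45;  python3 go.py 401.4 303.2 102 8.8;  python3 -m handwheel '{"deltas":[[-1,0,0,-0.2,0],[-1,0,0,-0.6,0],[-1,0,0,-1,0],[-1,0,0,-1,0],[-1,0,0,0,0],[-1,0,0,0,0]]}'; python3 go.py 582.7 334 107.5 8.8
```

```text
clock: 34.08
tcp_pos: [0.4016, 0.3035, 0.1037]
orientation: [0.001, -0.076, 0.997, 0.001]
wrist_force: [-1.2, -0.3, 3.9]
finger_gap: 0.0265
grip_force: 44.9
clock 34.08 tcp [401.6 303.5 103.7] psi -171.3 q6 0.33 tilt [ 0.001  0.002 -1.   ] F [-1.2 -0.3  3.9] gap 26.5 grip 45
 turn units -0.01, then x 0.01 y -0.01 z 0.04
clock: 34.83
tcp_pos: [0.4007, 0.3028, 0.2145]
orientation: [-0.0, -0.076, 0.997, 0.001]
wrist_force: [-0.2, 0.1, -1.4]
finger_gap: 0.0266
grip_force: 44.5
clock 34.83 tcp [400.7 302.8 214.5] psi -171.3 q6 0.33 tilt [-0.001  0.001 -1.   ] F [-0.2  0.1 -1.4] gap 26.6 grip 44
 turn units -0.01, then x -4.62 y 0.07 z 2.67
```

```bash
python3 -m handwheel '{"deltas":[[-1,-0.5,0.07,0,0],[-1,-0.85,0,0,0],[-1,-0.85,0,0,0],[-1,-0.85,0,0,0],[-1,-0.8,0,0,0],[-1,-0.5,0,0,0],[-1,-0.27,0,0,0],[-1,0,0,0.6,0],[-1,0,0,0.8,0],[-1,0,0,0.5,0],[-1,0,0,0.2,0],[-1,0,0,0,0]]}';  python3 go.py 582.7 334 108 8.8
```

```text
clock: 36.33
tcp_pos: [0.5827, 0.3339, 0.1305]
orientation: [-0.001, -0.076, 0.997, 0.001]
wrist_force: [0.0, 0.6, -1.7]
finger_gap: 0.0265
grip_force: 44.5
clock 36.33 tcp [582.7 333.9 130.5] psi -171.3 q6 0.25 tilt [-0.002  0.001 -1.   ] F [ 0.   0.6 -1.7] gap 26.5 grip 44
 turn units -0.01, then x 0.00 y 0.00 z 0.56
```

```bash
python3 -m handwheel '{"deltas":[[-1,0,0,0.15,0],[-1,0,0,0.15,0],[-1,0,0,0.1,0],[-1,0,0,0.06,0],[-1,0,0,0.05,0],[-1,0,0,0.03,0],[-1,0,0,0,0]]}';  python3 -m handwheel '{"deltas":[[-1,0,0,0.03,0],[-1,0,0,0.02,0],[-1,0,0,0,0]]}'
```

```text
clock: 37.2
tcp_pos: [0.5835, 0.3342, 0.1097]
orientation: [0.0, -0.076, 0.997, 0.001]
wrist_force: [-0.1, -1.0, -1.1]
finger_gap: 0.0264
grip_force: 44.5
clock: 37.58
tcp_pos: [0.5836, 0.3342, 0.1087]
orientation: [0.001, -0.076, 0.997, 0.001]
wrist_force: [-2.2, -1.8, 5.9]
finger_gap: 0.0266
grip_force: 45.2
```

Contact. I release, retreat and check.

```bash
python3 -m handwheel '{"deltas":[[0.2,0,0,0,0],[0.2,0,0,0,0],[0.2,0,0,0,0],[0.2,0,0,-0.3,0],[0.2,0,0,-1,0],[0.2,0,0,-1,0],[0.2,0,0,-1,0],[0.2,0.8,0,-0.5,0],[0.2,1,0,0,0],[0.2,1,0,0,0],[0.2,1,0,0,0],[0.2,1,0,0,0],[0.2,0.6,0,0,0],[0.2,0,0,0,0]]}'; python3 - <<'E'
from look import *
c=snap('top','pics/top9.png'); snap('scene','pics/sc9.png')
P=cloud(c); f=c['frame'].astype(int)
for k,cx,cy in(('flower',582.7,334),('border',596.3,246),('square',583.4,-231.8),('leaf',567.2,-319.2),('cross',436,116)):
    p=P[np.hypot(P[...,0]-cx/1e3,P[...,1]-cy/1e3)<.045]; t=p[(p[:,2]>.055)&(p[:,2]<.08)]; b=p[(p[:,2]>.018)&(p[:,2]<.04)]
    print(k,(np.median(t,0)*1e3).round(1),len(t),'base z',(np.median(b[:,2])*1e3).round(1))
E
```

```text
clock: 39.33
tcp_pos: [0.3686, 0.3009, 0.2608]
orientation: [0.001, -0.077, 0.997, 0.001]
wrist_force: [0.8, 0.2, -0.9]
finger_gap: 0.051
grip_force: 0.0
flower [580.2 332.9  66. ] 95 base z 26.7
border [592.1 245.5  65.6] 157 base z 26.3
square [ 582.6 -230.7   65.4] 90 base z 26.3
leaf [ 564.7 -314.9   65.1] 91 base z 25.6
cross [434.7 116.7  60.9] 86 base z 21.4
```

View pics/top9.png

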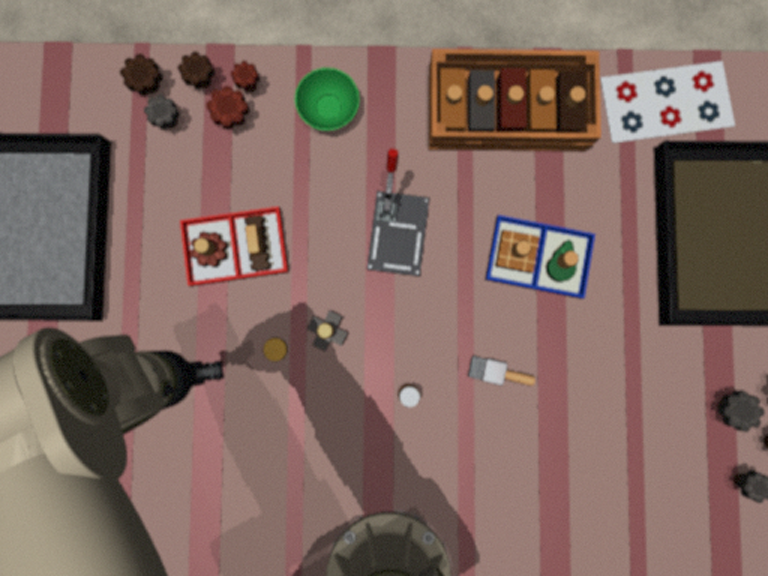

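View pics/sc9.png

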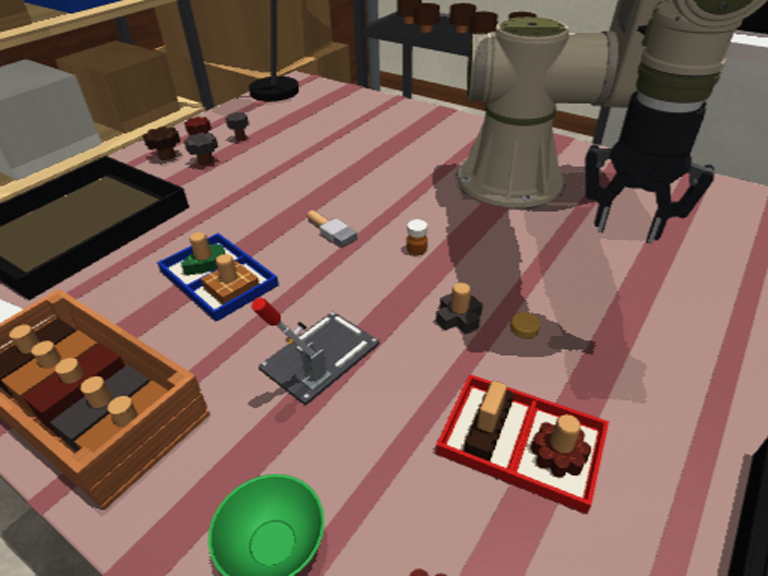

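Both views show all four blocks flat in their own compartments, with base tops at about 26–27 mm. In the top view they sit at flower (208,247), border (257,243), square (520,250) and leaf (565,262). The clamp stands open with its grip at (392,160), the cross is untouched at (327,330), and the arm is clear.

```bash
python3 -c "
from workcell import hand_in
print(hand_in())"
```

```text
the job is handed in; nothing more can be done
None
```

The job is handed in at about 39 s: the last pictures show the flower and border in the red tray, the square and leaf in the blue tray, all flat with knobs up, the clamp open and the cross where it was; the hand-in call did not return a verdict.

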